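# Stack spacer rings on a mandrel, widest first

## Task

Thread the two loose spacer rings onto the upright mandrel, the wide aluminium one first and the narrow brass one on top of it, then push the stack gently down until the raised blue collar is fully home. The arbor stands a few millimetres off the centre of its base, so feel your way over its end and do not force anything; leave the vial, the beaker and the slide box where they are.

Things in the scene. Friction and masses are not known exactly. Their poses are not given: they have to be found in the camera images.
- mandrel: Fixed stand: 110 x 110 x 8 mm grey base plate, origin at the centre of its underside, z up. On it sits an eccentric mount (80 mm dark turntable with a small slide, top at 17 mm) that carries the upright steel arbor. It is locked hard with the arbor 3 to 6 mm off the middle of the base, in any direction, differently each time; this is not measured. Over 25 N on any part of the stand spoils it.
- base_axis (a point): Point 67 mm straight above the origin of the base plate, fixed to the base, so not on the arbor's own axis. The arbor is 16 mm in diameter, straight up to 64 mm above the base underside; a small chamfer then narrows it to its flat end face of 14 mm diameter at 67 mm, level with this point.
- collar (a joint): Blue ejector collar on the arbor, 40 mm diameter, 7 mm thick: its height above home in m (0 = fully home, its top then 24 mm above the base underside; it starts 7 to 11 mm up). It slides only along the arbor, stays where it is left, takes about 6 N to push down and lands on a stiff rubber stop (about 14 N per mm).
- wide_spacer: Aluminium ring lying flat, 58 mm outside diameter, 14 mm thick, 19 mm bore, roughly 100 g; origin at the centre of its underside, z along its axis.
- narrow_spacer: Brass ring lying flat, 40 mm outside diameter, 22 mm thick, 19 mm bore, roughly 90 g; origin at the centre of its underside, z along its axis.
- vial: Bystander: sample vial with a red cap, 27 mm diameter, 60 mm tall, upright; origin at the centre of its underside.
- beaker: Bystander: small glass beaker, 47 x 51 mm, 56 mm tall; origin at the centre of its underside.
- slide_box: Bystander: olive microscope slide box, 40 x 98 x 31 mm; origin at the centre of its underside.
Mind the look-alikes: they are no part of the job. There is more than one size of the wide_spacer; the one meant has the size given above.

How it is judged:
By the outcome, as a careful person would: the job done as asked, in the order asked, and still so for the second after the job is handed in, with the robot touching nothing.
It also fails if it takes over 64 s, if anything falls off the work surface, if the arm or the gripper's body presses on something with over 40 N, if the wrist force passes 120 N, or if a joint passes its speed limit or range.

## Robot

A 6-joint arm with a two-finger parallel gripper is mounted at the origin on a cart in front of the work surface, level with it; the furniture and walls round the work are solid. World frame = base frame: x ahead of the robot, y to its left, z up, the work surface at z = 0. Lengths are in m, angles in degrees, forces in N, time in s.
With the tool pointing down it reaches from about 0.35 to 0.975 m from the base axis. Payload 4.9 kg.
Tool frame: the origin (TCP) lies midway between the tips of the shut fingers; the grasp point (between the pads) lies arm.grip_depth behind it (arm.grip_depth is the distance from the TCP to the grasp point, in m); z points along the fingers, y is the line along which they close (so a half turn about z gives the same grasp; the last joint's range is limited). The gripper opens to 85 mm and grips with 20 to 120 N. Pads are 22 mm wide; open, the fingers measure 114 mm over their backs; the gripper's body (76 mm by 85 mm) begins 54 mm behind the grasp point. The pads swing forward as they close: fully open they stand 13 mm farther back than shut.
Start: joints at [-81.245, 3.019, 92.412, -0, 84.569, -6.818], TCP at [0.168, -0.602, 0.231] pointing down, gripper open.
Joint ranges: [-172.51, 172.51], [-57.92, 126.97], [3.15, 148.05], [-58.71, 238.71], [5.1, 150.11], [-179.66, 179.66]. Speed limits (degrees/s): [147.25, 147.25, 180, 180, 180, 180].

## Interface

Orientations are given as [roll, pitch, yaw] about the fixed x, y, z axes, in that order (R = Rz(yaw) Ry(pitch) Rx(roll)).
In Python, from workcell import arm gives the robot as it stands.
- The arm moves only by the shell command python3 -m jog 'ROWS' [FORCE]. ROWS is JSON, a list that holds one entry, the list of rows, each a list of 7 numbers: the finger opening in cm, from 0 to 8.54, then the shift along the tool's x, y, z in cm, then the turn, a rotation vector about the tool's x, y, z in degrees. In form: [[[gripper, dx, dy, dz, ax, ay, az], ...]]. A call has 1 to 12 rows; each row is the pose to reach, as a shift and turn from the pose commanded when the call began, along the tool's axes at that moment; what a row does not reach only later rows make up. A row lasts 1/10 s, in which the tool goes at most 50 mm and 8.59 degrees, less where a joint would pass 70% of its speed; a pose out of reach is approached as far as the arm can. A call with a gripper value outside its range is refused whole. The fingers move at their own pace and stop on an object; FORCE is the grip in N (left out, the last holds). Time passes only in rows, so rows that repeat a pose let the fingers close. It gives the time, the measured TCP pose, the force, the opening and the grip force at its end, in the units of the state.
- arm.read_state(): the state, without advancing time (a new reading comes with each control period).
- arm.snapshot(name): name is "scene" or "top" or "wrist"; returns a dict with "image" (400x640x3 uint8, red, green, blue), "fx", "fy", "cx", "cy" (pixels), "camera_from_world" (4x4, takes a point from world to camera coordinates). Camera axes: x right, y up, looking along -z (the intrinsics and any distortion apply to the point x, -y, -z); pixel columns grow to the right and rows downward; lengths in m; the calibration is good to about 2 mm. A picture is of the moment at which its call begins. There is no depth.
- arm.job_done(): hands the job in; it is judged then, once.
The state is a dict: "t": time; "joint_pos": joint angles; "joint_velocities": joint speeds; "tau": joint torques, N m; "ee_pos": TCP position; "orientation": TCP orientation; "ft_force": force on the tool from outside, world axes, zero at the start; "ft_torque": the same for the moment, N m; "finger_gap": finger opening in m; "finger_force": force on a finger pad.
Only numpy, scipy, OpenCV 4.12 (cv2) and the standard library are available. Lean on these libraries where they do the work, as an engineer would, in place of code of your own. Each camera call takes 0.05 s, during which the arm holds its last target. There are 200 camera calls.

## Working session

There is one attempt and no reset: what is moved stays moved. The work goes in short steps, Python scripts to look and compute and a shell command to move; the robot and the scene stay as the last step left them, time stands still between calls to the robot, and variables do not carry over. Pictures are saved under pics/ and viewed, at most 10 in all, crops included, and the job is handed in when it is done.

```bash
ls; mkdir -p pics; python3 - <<'E'
from workcell import arm
import cv2
for n in ("scene","top"):
    s=arm.snapshot(n); cv2.imwrite(f"pics/{n}0.png",s["image"][:,:,::-1]); print(n,s["fx"],s["fy"],s["cx"],s["cy"],s["camera_from_world"].tolist() if hasattr(s["camera_from_world"],'tolist') else s["camera_from_world"], [k for k in s])
print(arm.grip_depth, arm.read_state())
E
```

```text
pics
scene 439.98390022030884 439.98390022030884 322.2681669847533 201.26183494243773 [[-0.8171943689239217, -0.5763435460016767, -0.004634693220300449, 0.4574890189172195], [0.2719106705248454, -0.39260590001694146, 0.8785927353026636, -0.1727801233974206], [-0.5081908604587082, 0.7167208133255938, 0.47754929074613583, -0.8229356972971614], [0.0, 0.0, 0.0, 1.0]] ['image', 'fx', 'fy', 'cx', 'cy', 'camera_from_world']
top 509.7813443074555 509.7813443074555 333.72737965161645 197.33402019133263 [[-0.020434480256690618, -0.9997754607006235, 0.005608939070327173, 0.10036638948102009], [0.9951753688358789, -0.019801357042897875, 0.09609313982606707, -0.49124790252805106], [-0.09596049853461225, 0.0075454913766700065, 0.9953565432953528, -1.3738016970092466], [0.0, 0.0, 0.0, 1.0]] ['image', 'fx', 'fy', 'cx', 'cy', 'camera_from_world']
0.0187 {'t': 0.1, 'joint_pos': array([-8.12451082e+01,  3.05562481e+00,  9.24852675e+01,  7.80517514e-05,
        8.45702003e+01, -6.81647629e+00]), 'joint_velocities': array([-0.02689625, -0.03836781, -0.15844773,  0.01471282,  0.05005429,
       -0.01321752]), 'tau': array([ 3.36060621e-04, -3.94902205e+01, -3.71362388e+01, -5.44797990e-05,
        3.94264251e-03, -1.49611719e-05]), 'ee_pos': array([ 0.16770425, -0.60147959,  0.23015185]), 'orientation': array([-1.79889702e+02, -1.32626654e-02,  1.55713478e+01]), 'ft_force': array([ 0.14003775,  0.08799356, -0.03405246]), 'ft_torque': array([ 0.02801807,  0.02623179, -0.01665268]), 'finger_force': 0.0, 'finger_gap': 0.08547000562866906}
```

View pics/top0.png

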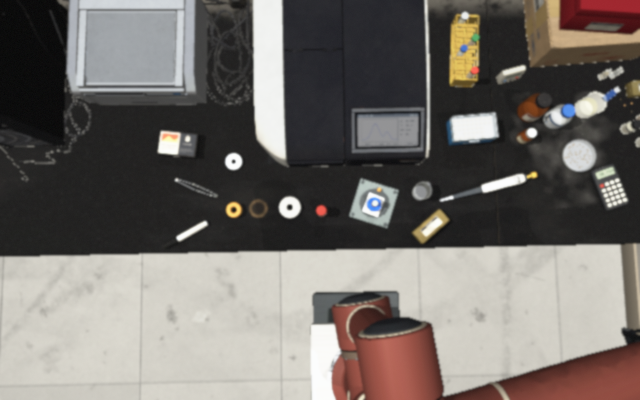

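View pics/scene0.png

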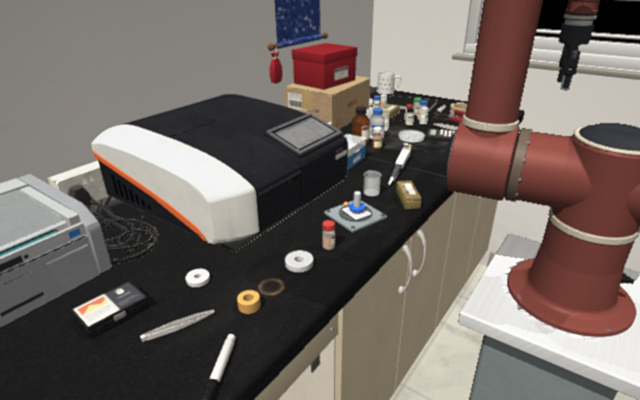

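The top view shows two pale rings, at (289,207) and a smaller one at (234,161). The brass ring is at (233,210), next to a flat dark O-ring at (258,208). The mandrel is at (374,203), the vial at (321,211), the beaker at (422,190) and the slide box at (431,226). The larger ring at (289,207) looks like the wide spacer, so I'll check its size in an enlarged crop.

```bash
cat > h.py <<'E'
import numpy as np, cv2
from workcell import arm
def ray(s,u,v):
    T=np.array(s["camera_from_world"]);R=T[:3,:3];c=-R.T@T[:3,3]
    d=R.T@np.array([(u-s["cx"])/s["fx"],-(v-s["cy"])/s["fy"],-1.]);return c,d
def at(s,u,v,z):
    c,d=ray(s,u,v);return c+d*(z-c[2])/d[2]
def pix(s,p):
    T=np.array(s["camera_from_world"]);q=T[:3,:3]@np.array(p)+T[:3,3]
    return s["cx"]+s["fx"]*q[0]/-q[2], s["cy"]+s["fy"]*q[1]/q[2]
def delta(p,yaw=None):
    "shift in tool axes (cm) to bring TCP to world p, and current pose"
    from scipy.spatial.transform import Rotation as Ro
    st=arm.read_state();R=Ro.from_euler('xyz',st["orientation"],degrees=True).as_matrix()
    return np.round(R.T@(np.array(p)-st["ee_pos"])*100,2)
E
python3 - <<'E'
from h import *
s=arm.snapshot("top"); np.set_printoptions(precision=4,suppress=True)
for n,u,v,z in [("wide",289,207,.014),("small",234,161,.014),("brass",233,210,.022),("mandrel base c",374,203,.008),("vial",321,211,.06),("beaker",422,190,.05),("box",431,226,.03)]:
    print(n,at(s,u,v,z), "px/mm", 1/(1000*np.linalg.norm(at(s,u+1,v,z)-at(s,u,v,z))))
im=s["image"][140:260,200:460,::-1]
cv2.imwrite("pics/crop1.png",cv2.resize(im,None,fx=3,fy=3,interpolation=cv2.INTER_CUBIC))
E
```

```text
wide [0.4698 0.214  0.014 ] px/mm 0.36343398079958905
small [0.6009 0.365  0.014 ] px/mm 0.3607177310506701
brass [0.464  0.3665 0.022 ] px/mm 0.36618129861331983
mandrel base c [ 0.4767 -0.0209  0.008 ] px/mm 0.36093160502823335
vial [0.4538 0.1253 0.06  ] px/mm 0.3757991621225731
beaker [ 0.5057 -0.1476  0.05  ] px/mm 0.37073453359170483
box [ 0.4091 -0.172   0.03  ] px/mm 0.3678039157803347
```

View pics/crop1.png

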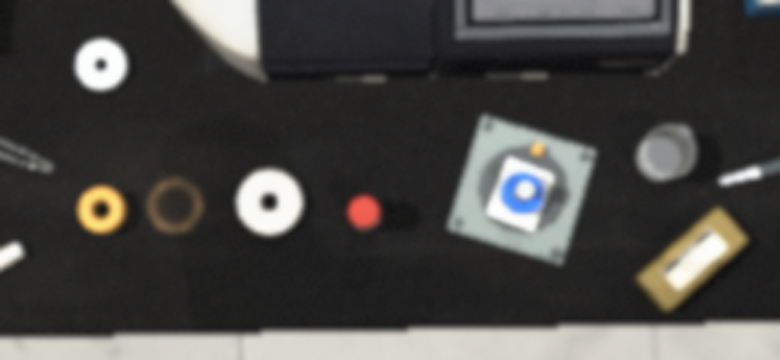

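The larger pale ring at crop (269,202), full image (289.5,207), is about 22 px across, or roughly 60 mm. That matches the 58 mm wide spacer at (0.470, 0.214). The other one at (234,161) is about 48 mm, so it's the look-alike. The brass ring is at (233,210), with the thin O-ring beside it being no part of the job. Setting out now.

```bash
python3 -m jog '[[[7.5,33.7,-27.1,-2,0,0,-75],[7.5,33.7,-27.1,-2,0,0,-75],[7.5,33.7,-27.1,-2,0,0,-75],[7.5,33.7,-27.1,-2,0,0,-75],[7.5,33.7,-27.1,-2,0,0,-75],[7.5,33.7,-27.1,-2,0,0,-75],[7.5,33.7,-27.1,-2,0,0,-75],[7.5,33.7,-27.1,-2,0,0,-75],[7.5,51,-70.5,4,0,0,-75],[7.5,51,-70.5,4,0,0,-75],[7.5,51,-70.5,4,0,0,-75],[7.5,51,-70.5,4,0,0,-75]]]' 40; python3 -c "
from h import *
print(delta([.470,.214,.17]))"
```

```text
t: 1.35
ee_pos: [0.428, -0.0786, 0.226]
orientation: [180.0, 0.0, 90.5]
ft_force: [0.8, -0.2, -0.3]
finger_gap: 0.075
finger_force: 0.0
[29.22  4.48  5.6 ]
```

```bash
python3 - <<'E'
from h import *
s=arm.snapshot("wrist"); cv2.imwrite("pics/w_m.png",s["image"][:,:,::-1]); print(s["fx"],pix(s,[.477,-.021,.067]),pix(s,[.477,-.021,.008]))
import pickle; pickle.dump(s,open("w_m.pkl","wb"))
E
python3 -m jog '[[[7.5,29.2,4.5,5.5,0,0,0],[7.5,29.2,4.5,5.5,0,0,0],[7.5,29.2,4.5,5.5,0,0,0],[7.5,29.2,4.5,5.5,0,0,0],[7.5,29.2,4.5,5.5,0,0,0],[7.5,29.2,4.5,5.5,0,0,0],[7.5,29.2,4.5,5.5,0,0,0],[7.5,29.2,4.5,5.5,0,0,0],[7.5,29.2,4.5,5.5,0,0,0]]]'
python3 - <<'E'
from h import *
s=arm.snapshot("wrist"); cv2.imwrite("pics/w_r.png",s["image"][:,:,::-1]); print(s["fx"],pix(s,[.470,.214,.014]),arm.read_state()["ee_pos"])
import pickle; pickle.dump(s,open("w_r.pkl","wb"))
a=cv2.imread("pics/w_m.png");b=cv2.imread("pics/w_r.png");cv2.imwrite("pics/both.png",cv2.resize(np.vstack([a,b]),(480,600),interpolation=cv2.INTER_AREA))
E
```

```text
277.2122744610971 (np.float64(370.88844670175405), np.float64(132.03824166362884)) (np.float64(363.1802701058596), np.float64(128.97935916389704))
t: 2.3
ee_pos: [0.4704, 0.2111, 0.1714]
orientation: [-180.0, 0.0, 90.5]
ft_force: [-0.4, -0.4, -0.3]
finger_gap: 0.0751
finger_force: 0.0
277.2122744610971 (np.float64(323.7031011208376), np.float64(182.14567709780158)) [0.47057681 0.21078292 0.17165859]
```

View pics/both.png

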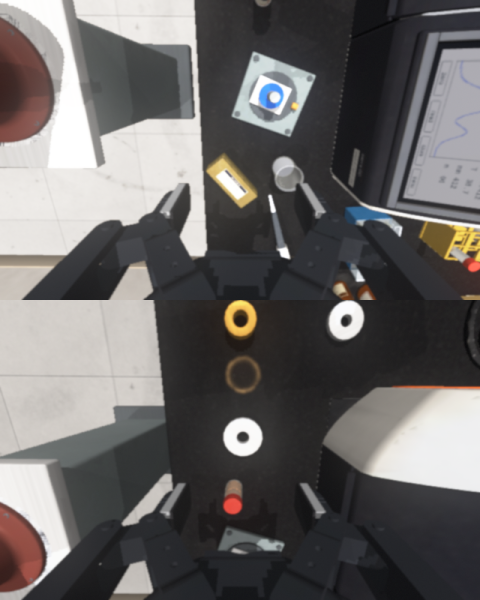

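The wrist view shows the wide ring at (324,182.7) in full image pixels, within 1 px of the prediction. Descending with closing along world x.

```bash
python3 -m jog '[[[7.5,0,0,4.5,0,0,0],[7.5,0,0,9,0,0,0],[7.5,0,0,12,0,0,0],[7.2,0,0,13,0,0,0],[7.2,0,0,13,0,0,0],[7.2,0,0,13,0,0,0]]]'; python3 -c "
from h import *
print(delta([.470,.214,-.002]),arm.read_state()['ee_pos'])"
```

```text
t: 2.95
ee_pos: [0.472, 0.2117, 0.0434]
orientation: [179.8, -0.1, 90.5]
ft_force: [0.0, 0.1, -0.2]
finger_gap: 0.0718
finger_force: 0.0
[ 0.22 -0.21  4.54] [0.47196092 0.21173544 0.04341114]
```

```bash
python3 -m jog '[[[7.0,0.2,-0.2,2.5,0,0,0],[7.0,0.2,-0.2,3.6,0,0,0],[7.0,0.2,-0.2,4.3,0,0,0],[7.0,0.2,-0.2,4.5,0,0,0],[7.0,0.2,-0.2,4.5,0,0,0],[5.0,0.2,-0.2,4.5,0,0,0],[5.0,0.2,-0.2,4.5,0,0,0],[5.0,0.2,-0.2,4.5,0,0,0],[5.0,0.2,-0.2,4.5,0,0,0],[5.0,0.2,-0.2,4.5,0,0,0]]]' 60
```

```text
t: 3.95
ee_pos: [0.4696, 0.2142, -0.0018]
orientation: [179.9, -0.0, 90.6]
ft_force: [-1.4, -1.8, 5.4]
finger_gap: 0.0564
finger_force: 62.6
```

```bash
python3 -m jog '[[[5.0,0,0,-1.5,0,0,0],[5.0,0,0,-5,0,0,0],[5.0,0,0,-9,0,0,0],[5.0,0,0,-12,0,0,0],[5.0,0,0,-12,0,0,0]]]'; python3 - <<'E'
from h import *
import pickle
w=pickle.load(open("w_m.pkl","rb")); t=arm.snapshot("top"); sc=arm.snapshot("scene")
a=w["image"][40:200,280:440,::-1]; b=t["image"][170:235,340:405,::-1]
c=sc["image"][180:240,315:395,::-1]
f=lambda i,n:cv2.resize(i,(n,400),interpolation=cv2.INTER_CUBIC)
cv2.imwrite("pics/arbor.png",np.vstack([np.hstack([f(a,400),f(b,400)])]))
# base centre hypothesis: overlay of prediction
np.set_printoptions(precision=4,suppress=True)
for n,s in (("w",w),("t",t),("s",sc)):
    hsv=cv2.cvtColor(s["image"],cv2.COLOR_RGB2HSV)
    m=cv2.inRange(hsv,(100,120,90),(125,255,255)); p=pix(s,[.477,-.021,.04]); q=np.zeros_like(m); u,v=map(int,p); q[v-22:v+22,u-22:u+22]=1; m=m*q
    cs,_=cv2.findContours(m,cv2.RETR_EXTERNAL,cv2.CHAIN_APPROX_NONE); c=max(cs,key=cv2.contourArea)
    e=cv2.fitEllipse(cv2.convexHull(c)); print(n,e, at(s,*e[0],.033), 'pred arbor top', pix(s,[.477,-.021,.067]))
E
```

```text
t: 4.45
ee_pos: [0.4721, 0.2151, 0.1234]
orientation: [179.4, -0.2, 90.6]
ft_force: [0.0, 0.8, -0.6]
finger_gap: 0.0562
finger_force: 64.1
w ((361.3271484375, 127.5140151977539), (31.076627731323242, 33.03483963012695), 26.243675231933594) [ 0.4712 -0.0181  0.033 ] pred arbor top (np.float64(370.88844670175405), np.float64(132.03824166362884))
t ((373.4390869140625, 204.0), (12.194012641906738, 12.793295860290527), 90.0) [ 0.4719 -0.0171  0.033 ] pred arbor top (np.float64(375.92150649488906), np.float64(200.98683690935928))
s ((356.70782470703125, 206.5864715576172), (9.539459228515625, 15.491532325744629), 89.57454681396484) [ 0.4665 -0.0107  0.033 ] pred arbor top (np.float64(355.623739734352), np.float64(191.17638842966693))
```

View pics/arbor.png

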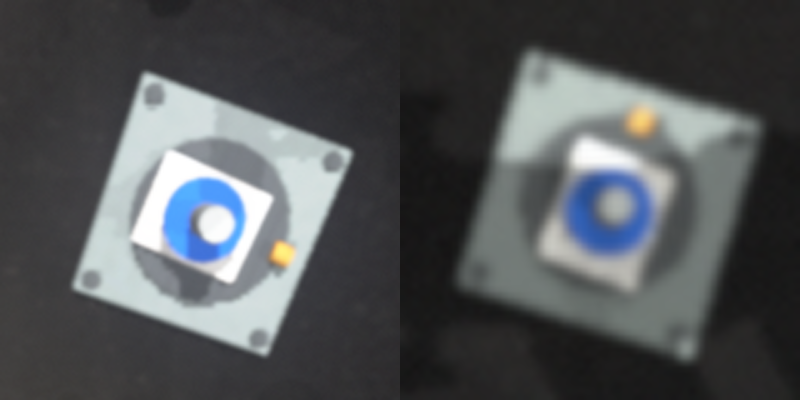

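The wrist crop shows the arbor's end face at crop (217,225), full (366.6,129.8), with the blue collar centred at (204,220). In the top crop the end face is at (613,205), full (374.1,202.9). The ring is now clear of the mandrel.

```bash
python3 - <<'E'
from h import *
import pickle
np.set_printoptions(precision=4,suppress=True)
w=pickle.load(open("w_m.pkl","rb")); t=arm.snapshot("top"); sc=arm.snapshot("scene")
print(at(w,366.4,129.6,.067),at(t,374.1,202.9,.067), "collar",at(w,361.3,127.5,.034),at(t,373.7,204,.034))
# corners of base
C=np.mean([at(w,280+x/2.5,40+y/2.5,.008) for x,y in [(144,72),(353,152),(267,356),(72,289)]],0)
D=np.mean([at(t,340+(x-400)/6.15,170+y/6.15,.008) for x,y in [(528,48),(764,122),(693,360),(459,287)]],0)
print("base",C,D)
cv2.imwrite("pics/sc1.png",cv2.resize(sc["image"][100:300,200:440,::-1],None,fx=3,fy=3,interpolation=cv2.INTER_CUBIC))
print(pix(sc,[.4725,-.018,.067]), delta([.4715,-.0175,.11]),arm.read_state()["ee_pos"])
E
```

```text
[ 0.4721 -0.0185  0.067 ] [ 0.472 -0.016  0.067] collar [ 0.471 -0.018  0.034] [ 0.4718 -0.0177  0.034 ]
base [ 0.4774 -0.021   0.008 ] [ 0.4763 -0.0217  0.008 ]
(np.float64(356.5866486359984), np.float64(192.1456151180445)) [-23.11   0.2    0.52] [0.4672 0.2135 0.1151]
```

```bash
python3 -m jog '[[[5.0,-3,0,0,0,0,0],[5.0,-7.5,0,0,0,0,0],[5.0,-12,0,0,0,0,0],[5.0,-16.5,0,0,0,0,0],[5.0,-20,0,0,0,0,0],[5.0,-22,0,0.5,0,0,0],[5.0,-23,0,1,0,0,0],[5.0,-23.1,0,1.5,0,0,0],[5.0,-23.1,0,1.5,0,0,0],[5.0,-23.1,0,1.5,0,0,0],[5.0,-23.1,0,1.5,0,0,0]]]'; python3 - <<'E'
from h import *
sc=arm.snapshot("scene");t=arm.snapshot("top");w=arm.snapshot("wrist")
print(arm.read_state()["ee_pos"],delta([.4717,-.0178,.1]))
a=cv2.resize(sc["image"][140:240,290:420,::-1],None,fx=4,fy=4,interpolation=cv2.INTER_CUBIC)
b=cv2.resize(w["image"][:,:,::-1],None,fx=.42,fy=.42,interpolation=cv2.INTER_AREA)
o=np.zeros((400+168,520,3),np.uint8);o[:400]=a;o[400:,:b.shape[1]]=b
c=cv2.resize(t["image"][170:235,335:430,::-1],(245,168));o[400:,270:515]=c
cv2.imwrite("pics/p2.png",o)
E
```

```text
t: 5.75
ee_pos: [0.4707, -0.0162, 0.1014]
orientation: [180.0, -0.0, 90.7]
ft_force: [0.4, -0.1, -0.1]
finger_gap: 0.0557
finger_force: 64.0
[ 0.47086995 -0.01660401  0.10169168] [-0.12  0.08  0.17]
```

View pics/p2.png

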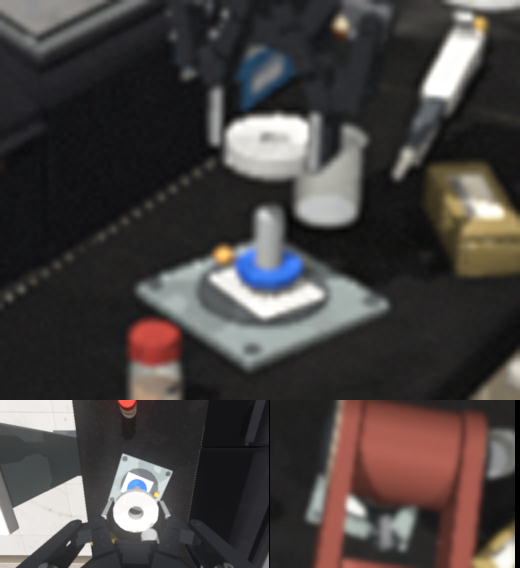

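The scene crop shows the ring held level above the arbor. The wrist view shows the ring at full (321,267), so I can measure its centre in the hand.

```bash
python3 - <<'E'
from h import *
np.set_printoptions(precision=4,suppress=True)
w=arm.snapshot("wrist"); st=arm.read_state(); e=st["ee_pos"]; z=e[2]+.016
print(e,"pred centre of ring if centred", pix(w,[e[0],e[1],z]))
i=w["image"]; hsv=cv2.cvtColor(i,cv2.COLOR_RGB2HSV)
cx,cy=map(int,pix(w,[e[0],e[1],z]))
d=hsv[:,:,2].copy()
crop=i[cy-80:cy+80,cx-80:cx+80,::-1]
big=cv2.resize(crop,None,fx=3.5,fy=3.5,interpolation=cv2.INTER_CUBIC)
th=np.linspace(0,2*np.pi,60)
for r,h,col in ((.0095,z,(0,0,255)),(.029,z,(0,255,0)),(.007,.067,(255,0,255))):
    c0=[.4717,-.0178] if h==.067 else e[:2]
    P=np.array([pix(w,[c0[0]+r*np.cos(a),c0[1]+r*np.sin(a),h]) for a in th])
    P=((P-[cx-80,cy-80]+.5)*3.5-.5).astype(int); cv2.polylines(big,[P.reshape(-1,1,2)],True,col,1)
cv2.imwrite("pics/ring.png",big)
E
```

```text
[ 0.4708 -0.0167  0.1017] pred centre of ring if centred (np.float64(324.9360505213079), np.float64(268.0579705023323))
```

View pics/ring.png

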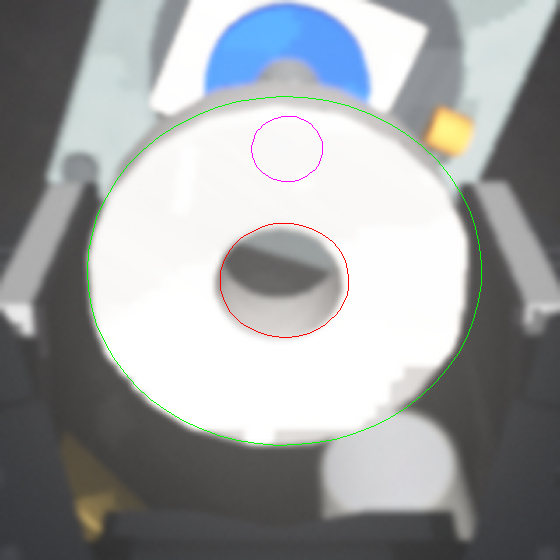

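The held ring sits within about 1 mm of the predicted centre, within the camera bias. Correcting by 1.5 mm in x and -0.8 mm in y, then feeling down.

```bash
python3 -m jog '[[[5.0,-0.08,0.15,1.0,0,0,0],[5.0,-0.08,0.15,2.2,0,0,0],[5.0,-0.08,0.15,2.9,0,0,0],[5.0,-0.08,0.15,3.2,0,0,0],[5.0,-0.08,0.15,3.3,0,0,0],[5.0,-0.08,0.15,3.4,0,0,0],[5.0,-0.08,0.15,3.5,0,0,0],[5.0,-0.08,0.15,3.6,0,0,0],[5.0,-0.08,0.15,3.7,0,0,0],[5.0,-0.08,0.15,3.7,0,0,0]]]'
```

```text
t: 6.95
ee_pos: [0.4721, -0.0179, 0.0644]
orientation: [180.0, 0.0, 90.6]
ft_force: [-0.2, 0.1, -1.5]
finger_gap: 0.0559
finger_force: 64.0
```

```bash
python3 -m jog '[[[5.0,0,0,0.1,0,0,0],[5.0,0,0,0.2,0,0,0],[5.0,0,0,0.3,0,0,0],[5.0,0,0,0.4,0,0,0],[5.0,0,0,0.4,0,0,0]]]'
```

```text
t: 7.45
ee_pos: [0.472, -0.0179, 0.0601]
orientation: [-180.0, -0.0, 90.6]
ft_force: [0.4, 0.2, -0.8]
finger_gap: 0.0559
finger_force: 64.0
```

```bash
python3 -m jog '[[[5.0,0,0,0.3,0,0,0],[5.0,0,0,0.6,0,0,0],[5.0,0,0,1.0,0,0,0],[5.0,0,0,1.4,0,0,0],[5.0,0,0,1.8,0,0,0],[5.0,0,0,2.1,0,0,0],[5.0,0,0,2.3,0,0,0],[5.0,0,0,2.3,0,0,0]]]'
```

```text
t: 8.25
ee_pos: [0.4719, -0.0179, 0.037]
orientation: [-180.0, -0.0, 90.6]
ft_force: [0.1, 1.4, -1.5]
finger_gap: 0.0558
finger_force: 64.0
```

```bash
python3 -m jog '[[[5.0,0,0,0.1,0,0,0],[5.0,0,0,0.2,0,0,0],[5.0,0,0,0.3,0,0,0],[5.0,0,0,0.35,0,0,0]]]';  python3 -m jog '[[[5.0,0,0,0.05,0,0,0],[5.0,0,0,0.1,0,0,0],[5.0,0,0,0.1,0,0,0]]]'
```

```text
t: 8.65
ee_pos: [0.4721, -0.0179, 0.0338]
orientation: [180.0, -0.0, 90.6]
ft_force: [0.7, -0.9, -2.0]
finger_gap: 0.0559
finger_force: 64.0
t: 8.95
ee_pos: [0.4721, -0.0179, 0.0328]
orientation: [-180.0, -0.0, 90.6]
ft_force: [1.2, 0.4, -0.8]
finger_gap: 0.0557
finger_force: 64.0
```

```bash
python3 -m jog '[[[5.0,0,0,0.05,0,0,0],[5.0,0,0,0.1,0,0,0],[5.0,0,0,0.15,0,0,0],[5.0,0,0,0.15,0,0,0]]]';  python3 -m jog '[[[5.0,0,0,0.05,0,0,0],[5.0,0,0,0.1,0,0,0],[5.0,0,0,0.15,0,0,0],[5.0,0,0,0.15,0,0,0]]]'
```

```text
t: 9.35
ee_pos: [0.4721, -0.0179, 0.0313]
orientation: [-180.0, -0.0, 90.6]
ft_force: [0.2, 0.2, -1.3]
finger_gap: 0.0561
finger_force: 64.0
t: 9.75
ee_pos: [0.4721, -0.0179, 0.0299]
orientation: [-180.0, 0.0, 90.6]
ft_force: [0.3, -0.0, -1.3]
finger_gap: 0.0562
finger_force: 64.1
```

```bash
python3 -m jog '[[[5.0,0,0,0.05,0,0,0],[5.0,0,0,0.1,0,0,0],[5.0,0,0,0.15,0,0,0],[5.0,0,0,0.15,0,0,0]]]'
```

```text
t: 10.15
ee_pos: [0.4722, -0.0179, 0.0286]
orientation: [180.0, 0.0, 90.6]
ft_force: [-1.0, -0.1, 4.1]
finger_gap: 0.0561
finger_force: 64.5
```

Contact reads 4 N, so the ring is on the collar. Releasing it, rising and going to the brass ring.

```bash
python3 -m jog '[[[7.0,0,0,0,0,0,0],[7.0,0,0,0,0,0,0],[7.0,0,0,0,0,0,0],[7.0,0,0,0,0,0,0],[7.0,0,0,-2,0,0,0],[7.0,0,0,-6,0,0,0],[7.0,0,0,-10,0,0,0],[7.0,2,0,-13,0,0,0],[6.5,6,0,-14,0,0,0],[6.5,11,-0.2,-14,0,0,0],[6.5,16,-0.2,-14,0,0,0],[6.5,21,-0.3,-14,0,0,0]]]'; python3 -m jog '[[[6.0,5,0,0,0,0,0],[6.0,10,0,0,0,0,0],[6.0,14,0,0,0,0,0],[6.0,16.5,0,0,0,0,0],[6.0,17.2,0,1,0,0,0],[6.0,17.3,-0.1,2,0,0,0],[6.0,17.3,-0.1,2,0,0,0],[6.0,17.3,-0.1,2,0,0,0]]]'; python3 - <<'E'
from h import *
w=arm.snapshot("wrist");t=arm.snapshot("top");sc=arm.snapshot("scene");e=arm.read_state()["ee_pos"]
np.set_printoptions(precision=4,suppress=True)
hsv=cv2.cvtColor(w["image"],cv2.COLOR_RGB2HSV)
p=pix(w,[.464,.3665,.022]);u,v=map(int,p)
m=cv2.inRange(hsv,(12,100,110),(32,255,255));q=np.zeros_like(m);q[v-45:v+45,u-45:u+45]=1;m*=q
c=max(cv2.findContours(m,cv2.RETR_EXTERNAL,cv2.CHAIN_APPROX_NONE)[0],key=cv2.contourArea)
print(e,p,cv2.fitEllipse(c),cv2.boundingRect(c))
a=cv2.resize(w["image"][v-60:v+60,u-60:u+60,::-1],(400,400),interpolation=cv2.INTER_CUBIC)
b=cv2.resize(sc["image"][165:245,315:395,::-1],(400,400),interpolation=cv2.INTER_CUBIC)
cv2.imwrite("pics/p3.png",np.hstack([a,b]));print(u-60,v-60)
E
```

```text
t: 11.35
ee_pos: [0.4669, 0.1939, 0.1688]
orientation: [179.9, -0.0, 90.5]
ft_force: [1.2, -0.5, 0.6]
finger_gap: 0.0648
finger_force: 0.0
t: 12.15
ee_pos: [0.464, 0.3635, 0.1473]
orientation: [-179.9, 0.1, 90.5]
ft_force: [0.4, 0.5, -0.1]
finger_gap: 0.0603
finger_force: 0.0
[0.4648 0.3642 0.1488] (np.float64(324.3497033499561), np.float64(189.62779344721633)) ((325.656005859375, 188.3949432373047), (40.04922103881836, 42.0198860168457), 178.40052795410156) (305, 167, 42, 43)
264 129
```

View pics/p3.png

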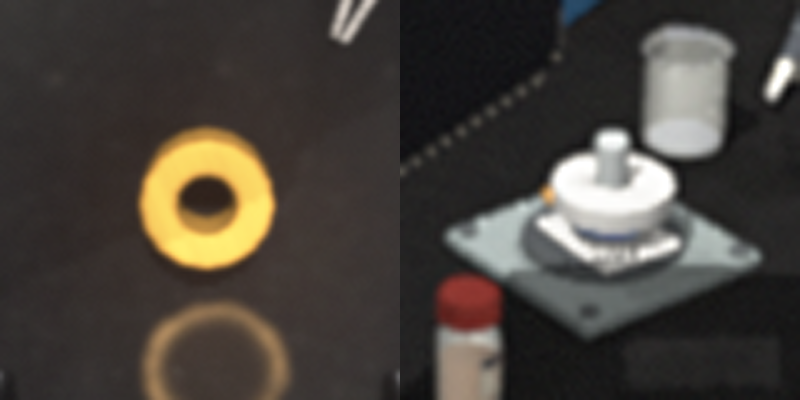

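The wrist crop shows the brass ring at full (325.9,190.3), which puts it at about (0.4655, 0.3658). The scene crop shows the wide ring threaded and resting on the collar.

```bash
python3 -m jog '[[[6.0,0.15,0.1,4,0,0,0],[6.0,0.15,0.1,8,0,0,0],[6.0,0.15,0.1,10.3,0,0,0],[6.0,0.15,0.1,11,0,0,0],[6.0,0.15,0.1,11,0,0,0],[6.0,0.15,0.1,11,0,0,0]]]';python3 -c "
from h import *
print(delta([.4655,.3658,.002]),arm.read_state()['ee_pos'])"
```

```text
t: 12.9
ee_pos: [0.4667, 0.3671, 0.0404]
orientation: [179.8, -0.1, 90.6]
ft_force: [-0.6, 0.8, 1.1]
finger_gap: 0.0599
finger_force: 0.0
[-0.13 -0.13  3.84] [0.46665772 0.36706057 0.04038013]
```

```bash
python3 -m jog '[[[6.0,-0.1,-0.1,2,0,0,0],[6.0,-0.1,-0.1,3.2,0,0,0],[6.0,-0.1,-0.1,3.7,0,0,0],[6.0,-0.1,-0.1,3.85,0,0,0],[6.0,-0.1,-0.1,3.85,0,0,0],[3.0,-0.1,-0.1,3.85,0,0,0],[3.0,-0.1,-0.1,3.85,0,0,0],[3.0,-0.1,-0.1,3.85,0,0,0],[3.0,-0.1,-0.1,3.85,0,0,0],[3.0,-0.1,-0.1,3.85,0,0,0],[3.0,-0.1,-0.1,3.85,0,0,0]]]' 60
```

```text
t: 14.0
ee_pos: [0.4652, 0.3661, 0.0012]
orientation: [179.9, -0.1, 90.6]
ft_force: [-0.6, 0.6, 4.9]
finger_gap: 0.0385
finger_force: 60.6
```

```bash
python3 -m jog '[[[3.0,0,0,-1.5,0,0,0],[3.0,0,0,-5,0,0,0],[3.0,0,0,-9,0,0,0],[3.0,-1,0,-12,0,0,0],[3.0,-5,0,-12.5,0,0,0],[3.0,-9.5,0.1,-12.5,0,0,0],[3.0,-14,0.1,-12.5,0,0,0],[3.0,-18.5,0.2,-12.5,0,0,0],[3.0,-23,0.2,-12.5,0,0,0],[3.0,-27.5,0.3,-12.5,0,0,0],[3.0,-32,0.3,-12.5,0,0,0],[3.0,-35,0.3,-12.5,0,0,0]]]'; python3 -m jog '[[[3.0,-2,0,0.5,0,0,0],[3.0,-3.0,0,1,0,0,0],[3.0,-3.4,0,1.5,0,0,0],[3.0,-3.4,0,2,0,0,0],[3.0,-3.4,0,2,0,0,0],[3.0,-3.4,0,2,0,0,0],[3.0,-3.4,0,2,0,0,0]]]'; python3 - <<'E'
from h import *
np.set_printoptions(precision=4,suppress=True)
w=arm.snapshot("wrist"); st=arm.read_state(); e=st["ee_pos"]; z=e[2]+.0208
print(e,st["orientation"],delta([.4721,-.0179,.07]))
cx,cy=map(int,pix(w,[e[0],e[1],z]))
big=cv2.resize(w["image"][cy-80:cy+80,cx-80:cx+80,::-1],None,fx=3.5,fy=3.5,interpolation=cv2.INTER_CUBIC)
th=np.linspace(0,2*np.pi,60)
for r,col in ((.0095,(0,0,255)),(.020,(0,255,0))):
    P=np.array([pix(w,[e[0]+r*np.cos(a),e[1]+r*np.sin(a),z]) for a in th])
    P=((P-[cx-80,cy-80]+.5)*3.5-.5).astype(int); cv2.polylines(big,[P.reshape(-1,1,2)],True,col,1); print(P.min(0),P.max(0))
cv2.imwrite("pics/ring2.png",big)
E
```

```text
t: 15.2
ee_pos: [0.4701, 0.0131, 0.1252]
orientation: [180.0, 0.0, 90.5]
ft_force: [1.2, 0.1, -2.0]
finger_gap: 0.0385
finger_force: 60.4
t: 15.9
ee_pos: [0.4713, -0.0178, 0.1051]
orientation: [180.0, -0.0, 90.6]
ft_force: [0.5, 0.1, -1.1]
finger_gap: 0.0379
finger_force: 60.4
[ 0.4714 -0.0179  0.1051] [179.9777  -0.0006  90.6329] [0.   0.07 3.51]
[215 222] [348 339]
[141 153] [422 400]
```

View pics/ring2.png

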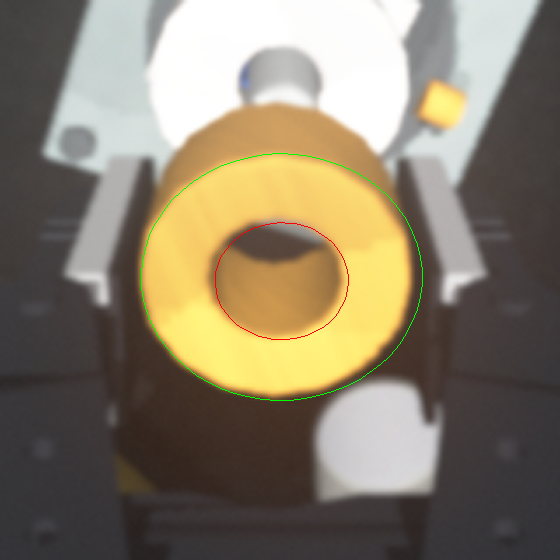

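The brass ring in the hand is centred at crop (277,278), the same small bias as the wide ring showed, so it's aligned. Feeling down.

```bash
python3 -m jog '[[[3.0,-0.03,0.07,1.0,0,0,0],[3.0,-0.03,0.07,2.2,0,0,0],[3.0,-0.03,0.07,3.1,0,0,0],[3.0,-0.03,0.07,3.5,0,0,0],[3.0,-0.03,0.07,3.6,0,0,0],[3.0,-0.03,0.07,3.7,0,0,0],[3.0,-0.03,0.07,3.8,0,0,0],[3.0,-0.03,0.07,3.8,0,0,0]]]'; python3 -m jog '[[[3.0,0,0,0.1,0,0,0],[3.0,0,0,0.15,0,0,0],[3.0,0,0,0.15,0,0,0]]]'
```

```text
t: 16.75
ee_pos: [0.472, -0.0188, 0.0671]
orientation: [180.0, 0.0, 90.6]
ft_force: [0.8, 0.4, -0.9]
finger_gap: 0.0383
finger_force: 60.5
t: 17.05
ee_pos: [0.4718, -0.0188, 0.0654]
orientation: [-180.0, -0.0, 90.6]
ft_force: [0.2, 0.5, -0.6]
finger_gap: 0.0378
finger_force: 60.5
```

```bash
python3 -m jog '[[[3.0,0.04,0,0.1,0,0,0],[3.0,0.04,0,0.2,0,0,0],[3.0,0.04,0,0.3,0,0,0],[3.0,0.04,0,0.4,0,0,0],[3.0,0.04,0,0.5,0,0,0],[3.0,0.04,0,0.5,0,0,0]]]'; python3 -m jog '[[[3.0,0,0,0.25,0,0,0],[3.0,0,0,0.5,0,0,0],[3.0,0,0,0.75,0,0,0],[3.0,0,0,1.0,0,0,0],[3.0,0,0,1.2,0,0,0],[3.0,0,0,1.2,0,0,0]]]'
```

```text
t: 17.65
ee_pos: [0.4717, -0.0184, 0.0601]
orientation: [-180.0, -0.0, 90.6]
ft_force: [-0.4, -0.1, -1.2]
finger_gap: 0.0385
finger_force: 60.5
t: 18.25
ee_pos: [0.4715, -0.0183, 0.0479]
orientation: [-180.0, -0.0, 90.6]
ft_force: [-0.3, -0.2, -0.5]
finger_gap: 0.0386
finger_force: 60.5
```

```bash
python3 -m jog '[[[3.0,0,0,0.1,0,0,0],[3.0,0,0,0.2,0,0,0],[3.0,0,0,0.25,0,0,0],[3.0,0,0,0.3,0,0,0]]]'; python3 -m jog '[[[3.0,0,0,0.05,0,0,0],[3.0,0,0,0.1,0,0,0],[3.0,0,0,0.15,0,0,0],[3.0,0,0,0.2,0,0,0]]]'
```

```text
t: 18.65
ee_pos: [0.4719, -0.0184, 0.0456]
orientation: [180.0, 0.0, 90.6]
ft_force: [-2.4, -0.1, 2.9]
finger_gap: 0.0381
finger_force: 60.8
t: 19.05
ee_pos: [0.472, -0.0184, 0.0436]
orientation: [180.0, 0.0, 90.6]
ft_force: [-1.6, -0.1, 4.3]
finger_gap: 0.0381
finger_force: 60.9
```

```bash
python3 -m jog '[[[3.0,0,0,0.05,0,0,0],[3.0,0,0,0.1,0,0,0],[3.0,0,0,0.15,0,0,0],[3.0,0,0,0.2,0,0,0]]]'; python3 -m jog '[[[3.0,0,0,0.05,0,0,0],[3.0,0,0,0.1,0,0,0],[3.0,0,0,0.15,0,0,0],[3.0,0,0,0.15,0,0,0]]]'
```

```text
t: 19.45
ee_pos: [0.472, -0.0184, 0.0414]
orientation: [180.0, 0.0, 90.6]
ft_force: [-1.9, 0.5, 2.8]
finger_gap: 0.0381
finger_force: 60.9
t: 19.85
ee_pos: [0.4719, -0.0184, 0.0398]
orientation: [180.0, 0.0, 90.6]
ft_force: [-1.5, -0.7, 3.0]
finger_gap: 0.0384
finger_force: 60.9
```

```bash
python3 -m jog '[[[3.0,0,0,0.03,0,0,0],[3.0,0,0,0.06,0,0,0],[3.0,0,0,0.06,0,0,0]]]'; python3 -m jog '[[[3.0,0,0,0.03,0,0,0],[3.0,0,0,0.03,0,0,0]]]'
```

```text
t: 20.15
ee_pos: [0.4719, -0.0184, 0.0393]
orientation: [180.0, 0.0, 90.6]
ft_force: [-0.5, -0.1, 3.4]
finger_gap: 0.0383
finger_force: 60.9
t: 20.35
ee_pos: [0.4719, -0.0184, 0.0391]
orientation: [180.0, 0.0, 90.6]
ft_force: [-1.0, 0.3, 3.7]
finger_gap: 0.038
finger_force: 61.0
```

```bash
python3 -m jog '[[[3.0,0,0,0.03,0,0,0],[3.0,0,0,0.05,0,0,0],[3.0,0,0,0.05,0,0,0]]]'; python3 -m jog '[[[3.0,0,0,0.03,0,0,0],[3.0,0,0,0.04,0,0,0],[3.0,0,0,0.04,0,0,0]]]'
```

```text
t: 20.65
ee_pos: [0.472, -0.0184, 0.0391]
orientation: [-180.0, 0.0, 90.6]
ft_force: [-3.2, 1.0, 7.5]
finger_gap: 0.0381
finger_force: 61.3
t: 20.95
ee_pos: [0.472, -0.0184, 0.039]
orientation: [-180.0, 0.0, 90.6]
ft_force: [-4.5, 1.7, 10.4]
finger_gap: 0.0383
finger_force: 61.5
```

```bash
python3 -m jog '[[[3.0,0,0,0.03,0,0,0],[3.0,0,0,0.03,0,0,0]]]'; python3 -m jog '[[[3.0,0,0,-0.02,0,0,0],[5.6,0,0,-0.02,0,0,0],[5.6,0,0,-0.02,0,0,0],[5.6,0,0,-0.02,0,0,0],[5.6,0,0,-0.02,0,0,0],[5.6,0,0,-2,0,0,0],[5.6,0,0,-5,0,0,0],[5.6,0,0,-9,0,0,0],[5.6,8,0,-13,0,0,0],[5.6,13,0,-14,0,0,0],[5.6,13,0,-14,0,0,0],[5.6,13,0,-14,0,0,0]]]'; python3 - <<'E'
from h import *
sc=arm.snapshot("scene");w=arm.snapshot("wrist");t=arm.snapshot("top");print(arm.read_state()["ee_pos"])
a=cv2.resize(sc["image"][170:245,310:385,::-1],(400,400),interpolation=cv2.INTER_CUBIC)
b=cv2.resize(t["image"][140:260,200:460,::-1],(400,200),interpolation=cv2.INTER_CUBIC)
c=cv2.resize(w["image"][:,:,::-1],(320,200),interpolation=cv2.INTER_AREA); d=np.zeros((400,400,3),np.uint8); d[:200]=b;d[200:,:320]=c
for z in (.017,.024,.038,.060,.067): print(z,[(round((x-o+.5)*400/75-.5)) for x,o in zip(pix(sc,[.472,-.018,z]),(310,170))])
cv2.imwrite("pics/fin.png",np.hstack([a,d]))
E
```

```text
t: 21.15
ee_pos: [0.4721, -0.0184, 0.039]
orientation: [-180.0, 0.0, 90.6]
ft_force: [-4.5, 0.2, 11.6]
finger_gap: 0.0379
finger_force: 61.7
t: 22.35
ee_pos: [0.4714, 0.1152, 0.1802]
orientation: [179.8, -0.1, 90.9]
ft_force: [0.3, 0.2, -0.2]
finger_gap: 0.0561
finger_force: 0.0
[0.47023889 0.11145499 0.17721315]
0.017 [248, 218]
0.024 [248, 205]
0.038 [249, 178]
0.06 [251, 135]
0.067 [252, 121]
```

View pics/fin.png

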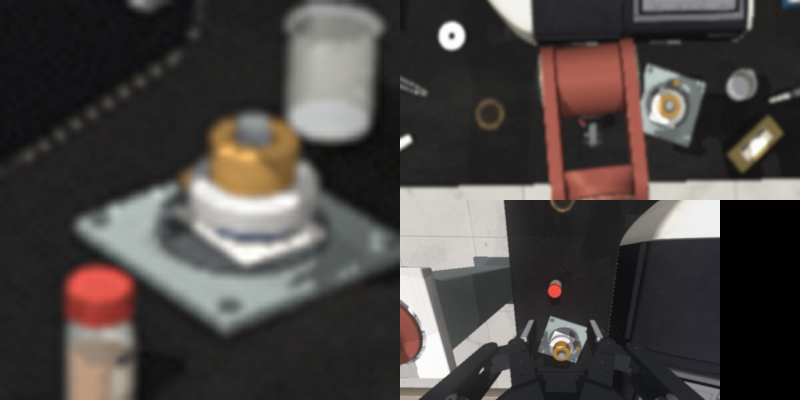

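The final picture shows both rings stacked on the arbor, brass on top at crop (254,133) against a predicted (254,135) if home. The bystanders are undisturbed. The last push gave some side load, so I'll confirm home by pressing squarely on the brass ring's top with the part-open fingertips straddling the arbor.

```bash
python3 -m jog '[[[2.8,-3,0,0,0,0,0],[2.8,-7,0,0,0,0,0],[2.8,-11,0,1,0,0,0],[2.8,-12.9,0,4,0,0,0],[2.8,-13,0,6,0,0,0],[2.8,-13,0,7,0,0,0],[2.8,-13,0,7,0,0,0],[2.8,-13,0,7,0,0,0],[2.8,-13,0,7,0,0,0]]]'; python3 -c "
from h import *
print(delta([.472,-.0182,.063]),arm.read_state()['ee_pos'])"
```

```text
t: 23.4
ee_pos: [0.4727, -0.0183, 0.1091]
orientation: [179.9, 0.0, 90.6]
ft_force: [0.3, 1.0, 0.3]
finger_gap: 0.0283
finger_force: 0.0
[ 0.02 -0.08  4.61] [ 0.47274077 -0.01832589  0.10910985]
```

```bash
python3 -m jog '[[[2.8,0,-0.05,1.5,0,0,0],[2.8,0,-0.05,3,0,0,0],[2.8,0,-0.05,4,0,0,0],[2.8,0,-0.05,4.5,0,0,0],[2.8,0,-0.05,4.6,0,0,0],[2.8,0,-0.05,4.7,0,0,0],[2.8,0,-0.05,4.75,0,0,0],[2.8,0,-0.05,4.75,0,0,0]]]'; python3 -m jog '[[[2.8,0,0,0.05,0,0,0],[2.8,0,0,0.1,0,0,0],[2.8,0,0,0.12,0,0,0],[2.8,0,0,0.12,0,0,0]]]'
```

```text
t: 24.2
ee_pos: [0.4717, -0.0184, 0.0608]
orientation: [179.9, 0.0, 90.6]
ft_force: [0.4, 0.1, -0.2]
finger_gap: 0.0277
finger_force: 0.0
t: 24.6
ee_pos: [0.4716, -0.0185, 0.0596]
orientation: [180.0, 0.0, 90.6]
ft_force: [-1.7, -0.1, 4.6]
finger_gap: 0.0279
finger_force: 2.1
```

```bash
python3 -m jog '[[[2.8,0,0,0.04,0,0,0],[2.8,0,0,0.05,0,0,0],[2.8,0,0,0.05,0,0,0]]]'; python3 -m jog '[[[2.8,0,0,0.03,0,0,0],[2.8,0,0,0.04,0,0,0],[2.8,0,0,0.04,0,0,0]]]'
```

```text
t: 24.9
ee_pos: [0.4717, -0.0185, 0.0596]
orientation: [180.0, 0.0, 90.6]
ft_force: [-3.3, 1.1, 7.8]
finger_gap: 0.0283
finger_force: 3.7
t: 25.2
ee_pos: [0.4718, -0.0185, 0.0596]
orientation: [180.0, 0.0, 90.6]
ft_force: [-4.0, 0.7, 9.6]
finger_gap: 0.0279
finger_force: 4.8
```

```bash
python3 -m jog '[[[2.8,0,0,0.04,0,0,0],[2.8,0,0,0.08,0,0,0],[2.8,0,0,0.08,0,0,0]]]'; python3 -m jog '[[[2.8,0,0,0.03,0,0,0],[2.8,0,0,0.03,0,0,0]]]'
```

```text
t: 25.5
ee_pos: [0.4719, -0.0185, 0.0595]
orientation: [-180.0, 0.0, 90.6]
ft_force: [-5.6, 1.1, 13.6]
finger_gap: 0.0282
finger_force: 6.9
t: 25.7
ee_pos: [0.472, -0.0185, 0.0595]
orientation: [-180.0, 0.0, 90.6]
ft_force: [-6.5, 0.8, 15.7]
finger_gap: 0.0283
finger_force: 7.7
```

The stack doesn't move under 15.7 N, with its top at the 60 mm home height. Backing off and handing in.

```bash
python3 -m jog '[[[2.8,0,0,-0.2,0,0,0],[2.8,0,0,-0.6,0,0,0],[2.8,0,0,-2,0,0,0],[2.8,0,0,-5,0,0,0],[2.8,0,0,-9,0,0,0],[2.8,0,0,-10,0,0,0],[2.8,0,0,-10,0,0,0],[2.8,0,0,-10,0,0,0],[2.8,0,0,-10,0,0,0],[2.8,0,0,-10,0,0,0]]]'; python3 - <<'E'
from h import *
sc=arm.snapshot("scene")
hsv=cv2.cvtColor(sc["image"],cv2.COLOR_RGB2HSV)[160:225,320:395]
print(cv2.boundingRect(cv2.inRange(hsv,(12,120,90),(30,255,255))),arm.read_state()["ee_pos"])
print(arm.job_done())
E
```

```text
t: 26.7
ee_pos: [0.4702, -0.0182, 0.1552]
orientation: [-179.8, -0.0, 90.6]
ft_force: [-0.0, 0.4, 0.5]
finger_gap: 0.0278
finger_force: 0.0
(23, 32, 24, 14) [ 0.47045354 -0.01821031  0.1554926 ]
the job is handed in; nothing more can be done
None
```

I handed the job in at about 27 s: the wide ring and then the brass ring are on the arbor, and the collar is pressed home (the stack stood firm under a 16 N push); the vial, beaker and slide box were not touched.

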